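# Roll the cap strips home on a well plate

### The job

Take the hand roller from its rest by the handle and roll it along the six cap strips on the well plate, from one end of the plate to the other, so that every strip is pressed fully home. Lean on it evenly with a little over a kilogram (10 to 15 N): less leaves strips standing, and 30 N cracks the plate. Press with the roller only, not with your fingers, then hang the roller back upright in its rest, let go, and leave the other things on the bench alone.

Things in the scene. Friction and masses are not known exactly. Their poses are not given: they have to be found in the camera images.
- roller_grip (a point): Hand roller: centre of its upright wooden handle, 26 (x) x 36 (y) x 58 mm tall. Below this point: handle ends 29 mm down, on a cross bar; bar underside 39 mm down; axle 67 mm down; underside of the rubber roller 89 mm down. x: the way it rolls (either way), y: along the axle, z: up.
- roller_bar (a point): Hand roller: centre of the underside of its cross bar, 39 mm below roller_grip, same axes. The bar is 32 (x) x 132 (y) x 10 mm; its ends lie on the posts of the rest.
- roller: The hand roller as a whole: origin at the underside of its rubber roller (44 mm across, 70 mm long, turning freely), 89 mm below roller_grip, same axes. Two cheeks 20 mm wide, 84 mm apart over their outsides, carry the axle. About 0.45 kg, centre of mass about 50 mm below roller_grip.
- rest_seat (a point): Rest of the hand roller, fixed: midway between its two posts, level with their flat tops, 62 mm above the bench; roller_bar lies here when the roller hangs in the rest, with the same axes (a half turn is as good). Posts 14 mm thick, inner faces 102 mm apart in y (roller has 9 mm play each way); lips 8 mm high, 41 mm apart in x on each post (bar has 4 mm play each way).
- sheet_mid (a point): Sheet of six unpressed white cap strips on a 24-well plate: centre of its nominal top face, 71 mm above the bench (67 mm pressed home). 108 mm long in x (the way to roll), 80 mm wide in y. Strips are flat, 16.6 mm wide at 18 mm pitch, each running along y, strip1 to strip6 at x = -45, -27, -9, 9, 27, 45 mm.
- nest: Height-adjustable nest 170 x 120 mm, fixed, carrying the rigid plate; origin at its underside centre, 71 mm below sheet_mid, same axes. Not reported: the plate may stand up to 3.5 mm higher or lower than sheet_mid tells, and lean about y by up to 2.3 degrees (ends another 2.2 mm up or down). Neither changes under load. 30 N cracks the plate.
- spin (a joint): Turning angle of the rubber roller on its axle (rad, 0 at the start; 1 rad is 22 mm of rolling).
- strip1 (a joint): How far cap strip 1 (at x = -45 mm of sheet_mid) is pressed down, in m: 0 unpressed, 0.004 fully home on its stop. It stays where it is left, and takes about 5 N to move at all. A roller push of 10 to 15 N seats the strips one after another as it rolls along.
- strip2 (a joint): How far cap strip 2 (at x = -27 mm of sheet_mid) is pressed down, in m: 0 unpressed, 0.004 fully home on its stop. It stays where it is left, and takes about 5 N to move at all.
- strip3 (a joint): How far cap strip 3 (at x = -9 mm of sheet_mid) is pressed down, in m: 0 unpressed, 0.004 fully home on its stop. It stays where it is left, and takes about 5 N to move at all.
- strip4 (a joint): How far cap strip 4 (at x = 9 mm of sheet_mid) is pressed down, in m: 0 unpressed, 0.004 fully home on its stop. It stays where it is left, and takes about 5 N to move at all.
- strip5 (a joint): How far cap strip 5 (at x = 27 mm of sheet_mid) is pressed down, in m: 0 unpressed, 0.004 fully home on its stop. It stays where it is left, and takes about 5 N to move at all.
- strip6 (a joint): How far cap strip 6 (at x = 45 mm of sheet_mid) is pressed down, in m: 0 unpressed, 0.004 fully home on its stop. It stays where it is left, and takes about 5 N to move at all.
- reagent: Bystander: amber bottle, 64 mm across, 130 mm tall; origin at the centre of its underside. Leave it alone.
- beaker: Bystander: open beaker, 68 mm across, 85 mm tall; origin at the centre of its underside. Leave it alone.
- jar: Bystander: small jar, 48 mm across, 50 mm tall; origin at the centre of its underside. Leave it alone.
- marker: Bystander: marker pen lying flat, 105 x 12 x 11 mm; origin at the centre of its underside. Leave it alone.
- spatula: Bystander: steel spatula lying flat, 160 mm long; origin at the centre of its underside. Leave it alone.
- tipbox: Bystander: tip box, 88 x 125 x 75 mm tall, fixed; origin at its underside centre.
- tuberack: Bystander: tube rack, 100 x 140 x 47 mm tall, fixed; origin at its underside centre.
Mind the look-alikes: they are no part of the job. What is meant by the roller is not yellow, and is the larger of those in its own colour.

How it is judged:
By the outcome, as a careful person would: the job done as asked, in the order asked, and still so for the second after the job is handed in, with the robot touching nothing.
It also fails if it takes over 72 s, if anything falls off the work surface, if the arm or the gripper's body presses on something with over 40 N, if the wrist force passes 120 N, or if a joint passes its speed limit or range.

### The arm

A 7-joint arm with a two-finger parallel gripper is mounted at the origin on the work surface. World frame = base frame: x ahead of the robot, y to its left, z up, the work surface at z = 0. Lengths are in m, angles in rad, forces in N, time in s.
With the tool pointing down it reaches from about 0.35 to 0.9 m from the base axis. Payload 19.9 kg.
Tool frame: the origin (TCP) lies at the very end of the fingers, on their centre line; the grasp point (between the pads) lies 19 mm behind it; y points along the fingers, x is the direction in which the jaws open and shut, and the axes are right-handed (so a half turn about y gives the same grasp; the last joint's range is limited). The gripper opens to 94 mm and grips with 3 to 60 N. Pads are 16 mm wide; open, the fingers measure 119 mm over their backs; the gripper's body (75 mm by 177 mm) begins 78 mm behind the grasp point.
Start: joints at [-1.188, 0.417, -0.01, 1.614, 0.005, 1.111, -0.053], TCP at [0.257, 0.57, 0.205] pointing down, gripper open.
Joint ranges: [-2.81, 2.81], [-0.39, 2.02], [-1.27, 1.25], [0.06, 2.57], [-1.19, 4.33], [0.19, 2], [-2.82, 2.82]. Speed limits (rad/s): [1.89, 1.89, 2.39, 2.39, 3.01, 3.01, 3.01].

### API

Orientations are given as a rotation vector (axis times angle).
In Python, from bench import bot, grab_frame gives the robot as it stands. The module is installed in compiled form; this text tells all that it offers.
- The arm moves only by the shell command python3 -m pendant 'ROWS' [FORCE]. ROWS is JSON, a list of rows, each an object with "turn": the turn, a rotation vector about the tool's x, y, z in rad, a list of three; "xyz": the shift along the tool's x, y, z in mm, a list of three; "jaw": the opening, from -1 (shut) to 1 (fully open). In form: [{"turn": [rx, ry, rz], "xyz": [dx, dy, dz], "jaw": jaw}, ...]. A call has 1 to 5 rows; each row shifts and turns the commanded pose from where the row before left it, along the tool's axes as they then stand; what a row does not reach is not made up. A row lasts 1/8 s, in which the tool goes at most 62.5 mm and 10.7 degrees, less where a joint would pass 70% of its speed; a pose out of reach is approached as far as the arm can. A call is refused whole if a number of a shift passes 62.5 or a number of a turn 0.188, either way. A call with a gripper value outside its range is refused whole. The fingers move at their own pace and stop on an object; FORCE is the grip in N (left out, the last holds). Time passes only in rows, so rows that do not move let the fingers close. It gives the time, the measured TCP pose, the force and the opening at its end, in the units of the state.
- bot.observe(): the state, without advancing time (a new reading comes with each control period).
- grab_frame(name): name is "side" or "top"; returns a dict with "frame" (384x512x3 uint8, red, green, blue), "fx", "fy", "cx", "cy" (pixels), "rvec" (rotation vector, rad) and "tvec" (3), from world to camera coordinates, as OpenCV has them. Camera axes: x right, y down, z forward; pixel columns grow to the right and rows downward; lengths in m; the calibration is good to about 2 mm. A picture is of the moment at which its call begins. There is no depth.
- bot.sign_off(): hands the job in, once; it reports no verdict.
The state is a dict: "time_s": time; "q": joint angles; "qd": joint speeds; "joint_efforts": joint torques, N m; "position": TCP position; "ee_rot": TCP orientation; "ft_force": force on the tool from outside, world axes, zero at the start; "ft_torque": the same for the moment, N m; "opening": opening from 0.0 (shut) to 1.0 (fully open).
Only numpy, scipy, OpenCV 4.12 (cv2) and the standard library are available. Lean on these libraries where they do the work, as an engineer would, in place of code of your own. Each camera call takes 0.05 s, during which the arm holds its last target.

## Working session

There is one attempt and no reset: what is moved stays moved. The work goes in short steps, Python scripts to look and compute and a shell command to move; the robot and the scene stay as the last step left them, time stands still between calls to the robot, and variables do not carry over. Pictures are saved under pics/ and viewed, and the job is handed in when it is done.

```bash
mkdir -p pics; cat > h.py <<'E'
import numpy as np, cv2
from bench import bot, grab_frame
def snap(n,f):
    d=grab_frame(n); cv2.imwrite('pics/'+f,d['frame'][:,:,::-1]); return d
def cam(d):
    R=cv2.Rodrigues(np.array(d['rvec'],float))[0]; t=np.array(d['tvec'],float).ravel()
    K=np.array([[d['fx'],0,d['cx']],[0,d['fy'],d['cy']],[0,0,1.]]); return K,R,t
def onz(d,u,v,z):
    K,R,t=cam(d); r=R.T@np.linalg.solve(K,[u,v,1.]); c=-R.T@t; return c+r*(z-c[2])/r[2]
def proj(d,p):
    K,R,t=cam(d); q=K@(R@np.asarray(p,float)+t); return q[:2]/q[2]
E
python3 - <<'E'
from h import *
for n in ('side','top'):
    d=snap(n,n+'0.png'); K,R,t=cam(d); print(n,K[0,0],-R.T@t,R[2]); np.savez(n+'0.npz',**d)
o=bot.observe(); print(o)
E
```

```text
side 374.56429027637336 [ 0.41991966 -0.63128493  0.86381759] [ 0.10409124  0.626737   -0.77224721]
top 357.38983470897665 [4.10349214e-01 7.21592996e-05 1.16103948e+00] [ 0.12904721 -0.00793161 -0.99160673]
{'time_s': 0.1, 'q': array([-1.18850016,  0.41791436, -0.01033804,  1.61413976,  0.00468428,
        1.11068457, -0.05297495]), 'qd': array([-0.00050064,  0.00065584, -0.00037026, -0.00176622, -0.00017002,
       -0.00104219,  0.00205438]), 'joint_efforts': array([ 2.35633001e-03, -8.52582479e+01,  6.41278289e-01, -4.26690280e+01,
       -4.86030313e-02,  1.63598353e-02,  9.43126588e-05]), 'position': array([0.25685706, 0.56939363, 0.20487679]), 'ee_rot': array([-1.38104306, -0.89100119,  0.89249561]), 'ft_force': array([-0.99647748,  0.14146607, -0.67760643]), 'ft_torque': array([ 0.01108132, -0.02402002,  0.02910791]), 'opening': 1.0002853788007022}
```

View pics/side0.png

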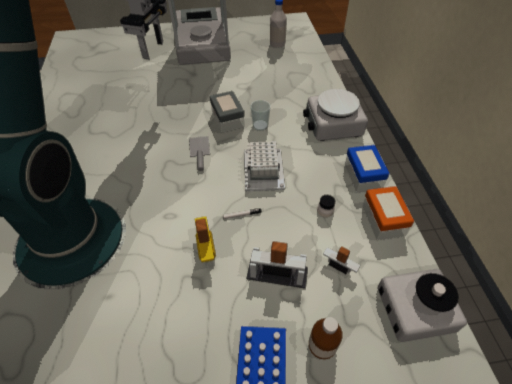

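View pics/top0.png

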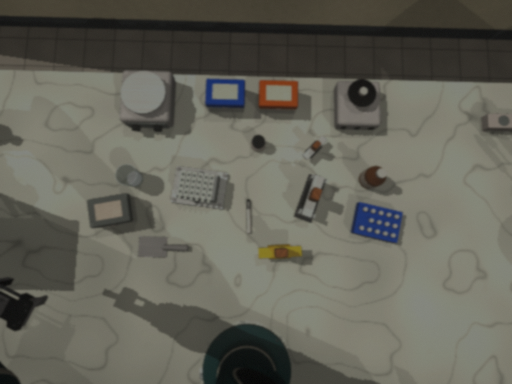

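The side view shows the wanted roller, grey and in its rest, near (278,265), with a smaller look-alike at (342,258) and a yellow one at (205,240). The plate is near (264,165). In the top view the roller is near (312,195) and the plate near (200,187). I'll zoom in next.

```bash
python3 - <<'E'
import cv2
a=cv2.imread('pics/side0.png');b=cv2.imread('pics/top0.png')
c=lambda i,x,y,w,h:cv2.resize(i[y:y+h,x:x+w],(400,300),interpolation=cv2.INTER_CUBIC)
o=cv2.vconcat([cv2.hconcat([c(a,238,232,80,60),c(a,224,130,80,60)]),cv2.hconcat([c(b,272,166,80,60),c(b,162,158,80,60)])])
cv2.imwrite('pics/z0.png',o)
E
```

```text
(no output)
```

View pics/z0.png

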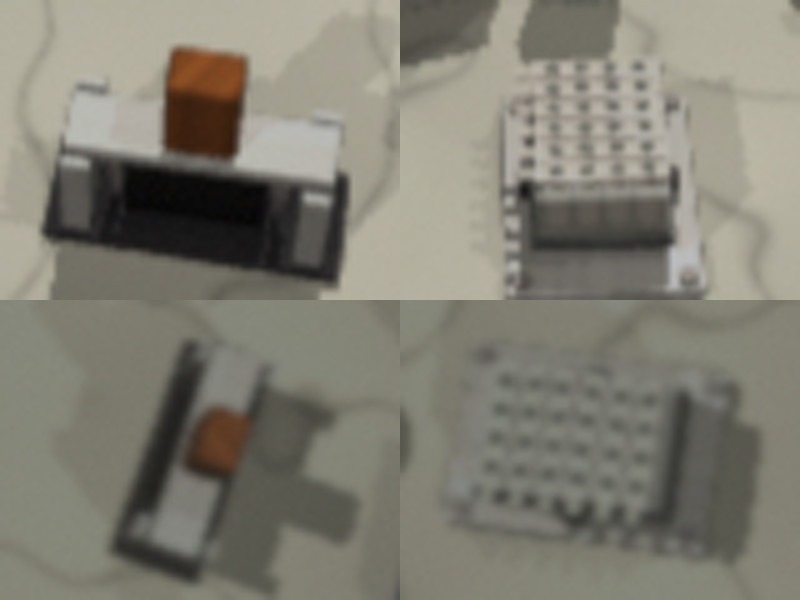

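```bash
python3 - <<'E'
from h import *
s=dict(np.load('side0.npz'));t=dict(np.load('top0.npz'))
P=lambda x0,y0,X0,Y0:(lambda x,y:(X0+(x-x0)/5-.4,Y0+(y-y0)/5-.4))
S1=P(0,0,238,232);S2=P(400,0,224,130);T1=P(0,300,272,166);T2=P(400,300,162,158)
def sh(n,d,f,pts,z):
    q=np.array([onz(d,*f(*p),z)[:2] for p in pts])*1000; print(n,q.round(0).tolist(),'mean',q.mean(0).round(1))
sh('bar top S',s,S1,[(75,90),(340,120),(340,175),(65,145)],.072)
sh('bar top T',t,T1,[(215,345),(268,362),(200,555),(150,540)],.072)
sh('handle top S',s,S1,[(180,48),(247,55),(240,85),(168,80)],.130)
sh('handle S bottom front',s,S1,[(165,148),(237,157)],.072)
sh('sheet S',s,S2,[(525,60),(655,62),(672,182),(530,182)],.071)
sh('sheet holes T',t,T2,[(508,380),(652,400),(640,512),(495,495)],.071)
sh('sheet holes S',s,S2,[(552,67),(640,67),(648,170),(556,170)],.071)
# masks
for n,d in(('s',s),('t',t)):
    h=cv2.cvtColor(d['frame'],cv2.COLOR_RGB2HSV); m=((h[...,0]<15)&(h[...,1]>110)).astype('uint8')
    k,l,st,c=cv2.connectedComponentsWithStats(m)
    print(n,[(st[i].tolist(),c[i].round(1).tolist()) for i in range(1,k) if st[i][4]>15])
E
```

```text
bar top S [[477.0, -156.0], [601.0, -194.0], [594.0, -222.0], [468.0, -185.0]] mean [ 535.2 -189.4]
bar top T [[600.0, -195.0], [590.0, -228.0], [470.0, -186.0], [479.0, -156.0]] mean [ 534.7 -191.5]
handle top S [[524.0, -177.0], [554.0, -185.0], [547.0, -201.0], [516.0, -193.0]] mean [ 535.3 -188.8]
handle S bottom front [[515.0, -195.0], [548.0, -205.0]] mean [ 531.5 -200. ]
sheet S [[523.0, 230.0], [602.0, 215.0], [593.0, 112.0], [511.0, 126.0]] mean [557.  170.5]
sheet holes T [[593.0, 210.0], [583.0, 121.0], [514.0, 126.0], [522.0, 215.0]] mean [553.  168.2]
sheet holes S [[538.0, 221.0], [592.0, 212.0], [581.0, 124.0], [527.0, 133.0]] mean [559.5 172.3]
s [([29, 0, 46, 58, 1552], [48.4, 21.4]), ([282, 0, 67, 35, 1503], [320.7, 13.1]), ([365, 186, 49, 45, 1071], [388.4, 209.6]), ([196, 220, 12, 22, 195], [201.6, 230.3]), ([271, 242, 16, 21, 293], [278.2, 252.0]), ([337, 247, 13, 16, 131], [342.6, 254.4]), ([311, 319, 31, 32, 588], [325.3, 337.2])]
t [([258, 80, 40, 29, 709], [277.5, 94.7]), ([313, 142, 7, 7, 37], [315.8, 144.8]), ([366, 167, 17, 18, 173], [372.4, 176.6]), ([310, 188, 12, 13, 99], [315.6, 193.9]), ([276, 249, 11, 8, 84], [281.0, 252.5])]
```

The estimates from both views agree to about 2 mm: roller at (535, -190) mm with the bar axis at about -17.5°, and sheet at about (556, 170) mm with its rolling axis at about 83.7°. Next I'll work out the tool axes.

```bash
cat >> h.py <<'E'
def pose():
    o=bot.observe(); return o,np.array(o['position']),cv2.Rodrigues(np.array(o['ee_rot'],float))[0]
def to(tgt,yaw=None,show=True):
    """remaining shift in tool axes mm and turn (rotvec, tool axes) to tgt (m), jaw axis at yaw deg, tool straight down"""
    o,p,R=pose(); sh=R.T@(np.asarray(tgt)-p)*1000; tn=np.zeros(3); cur=np.degrees(np.arctan2(R[1,0],R[0,0]))
    if yaw is not None:
        y=(yaw-cur+90)%180-90+cur; a=np.radians(y)
        X=np.array([np.cos(a),np.sin(a),0]);Y=np.array([0,0,-1.]);D=np.c_[X,Y,np.cross(X,Y)]
        tn=cv2.Rodrigues(R.T@D)[0].ravel()
    print('t',round(o['time_s'],2),'p',(p*1000).round(1),'jaw yaw',cur.round(1),'tooly',R[:,1].round(4),'F',np.round(o['ft_force'],1),'M',np.round(o['ft_torque'],2),'open',round(o['opening'],3))
    print(' shift(start axes)',sh.round(1),'turn',tn.round(4)); 
    if yaw is not None: print(' shift(final axes)',(D.T@(np.asarray(tgt)-p)*1000).round(1),'q',np.round(o['q'],2))
E
python3 - <<'E'
from h import *
to([.535,-.190,.205],72.5)
E
```

```text
t 0.1 p [256.9 569.4 204.9] jaw yaw 65.7 tooly [-4.e-04 -1.e-03 -1.e+00] F [-1.   0.1 -0.7] M [ 0.01 -0.02  0.03] open 1.0
 shift(start axes) [-577.9    0.6 -565.8] turn [-0.     -0.1183 -0.0011]
 shift(final axes) [-6.406e+02 -1.000e-01 -4.936e+02] q [-1.19  0.42 -0.01  1.61  0.    1.11 -0.05]
```

```bash
r='x'; python3 -m pendant '[{"turn":[0,-0.118,0],"xyz":[0,0,0],"jaw":1},{"turn":[0,0,0],"xyz":[-48,0,-37],"jaw":1},{"turn":[0,0,0],"xyz":[-48,0,-37],"jaw":1},{"turn":[0,0,0],"xyz":[-48,0,-37],"jaw":1},{"turn":[0,0,0],"xyz":[-48,0,-37],"jaw":1}]' 40
python3 -m pendant '[{"turn":[0,0,0],"xyz":[-48,0,-37],"jaw":1},{"turn":[0,0,0],"xyz":[-48,0,-37],"jaw":1},{"turn":[0,0,0],"xyz":[-48,0,-37],"jaw":1},{"turn":[0,0,0],"xyz":[-48,0,-37],"jaw":1},{"turn":[0,0,0],"xyz":[-48,0,-37],"jaw":1}]'
python3 - <<'E'
from h import *
to([.535,-.190,.205],72.5)
E
```

```text
time_s: 0.72
position: [0.3407, 0.34, 0.2053]
ee_rot: [-1.339, -0.981, 0.981]
ft_force: [0.6, 0.0, 0.9]
opening: 1.001
time_s: 1.35
position: [0.4447, 0.0556, 0.2056]
ee_rot: [-1.338, -0.981, 0.981]
ft_force: [0.4, 0.3, -0.2]
opening: 1.0
t 1.35 p [444.7  55.6 205.6] jaw yaw 72.5 tooly [ 3.e-04  2.e-04 -1.e+00] F [ 0.4  0.3 -0.2] M [ 0.02 -0.1  -0.02] open 1.0
 shift(start axes) [-207.     0.6 -160. ] turn [ 0.0002 -0.0002  0.0002]
 shift(final axes) [-207.1    0.6 -159.9] q [-0.51  0.1   0.34  2.04 -0.04  1.01  1.11]
```

```bash
python3 -m pendant '[{"turn":[0,0,0],"xyz":[-48,0,-37],"jaw":1},{"turn":[0,0,0],"xyz":[-48,0,-37],"jaw":1},{"turn":[0,0,0],"xyz":[-48,0,-37],"jaw":1},{"turn":[0,0,0],"xyz":[-40,0,-30],"jaw":1},{"turn":[0,0,0],"xyz":[0,0,0],"jaw":1}]'
python3 - <<'E'
from h import *
d=snap('top','top1.png');e=snap('side','side1.png')
to([.535,-.190,.205],72.5)
E
```

```text
time_s: 1.98
position: [0.5234, -0.1641, 0.205]
ee_rot: [-1.341, -0.976, 0.979]
ft_force: [-0.5, 0.8, -0.4]
opening: 0.998
t 2.08 p [ 523.3 -160.4  205. ] jaw yaw 72.4 tooly [-0.001  0.    -1.   ] F [-0.8  1.1 -1. ] M [-0.01  0.01 -0.01] open 0.999
 shift(start axes) [-24.7   0.  -20.1] turn [-0.0009 -0.001  -0.0003]
 shift(final axes) [-24.7   0.  -20.1] q [-0.17  0.3   0.5   1.82 -0.16  1.06  1.66]
```

View pics/side1.png

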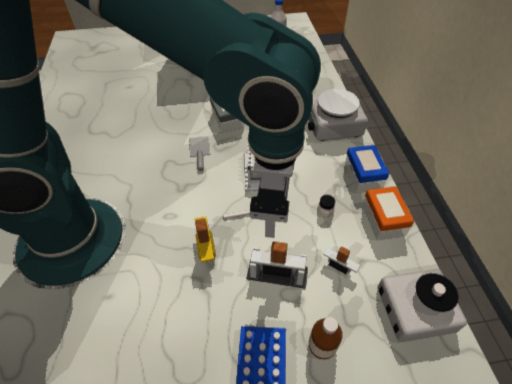

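```bash
python3 -m pendant '[{"turn":[0,0,0],"xyz":[-24.5,0,-20],"jaw":1},{"turn":[0,0,0],"xyz":[0,40,0],"jaw":1},{"turn":[0,0,0],"xyz":[0,40,0],"jaw":1},{"turn":[0,0,0],"xyz":[0,20,0],"jaw":1},{"turn":[0,0,0],"xyz":[0,0,0],"jaw":1}]'
python3 - <<'E'
from h import *
d=snap('top','top2.png');e=snap('side','side2.png')
to([.535,-.190,.082],72.5)
E
```

```text
time_s: 2.7
position: [0.5345, -0.1882, 0.1045]
ee_rot: [-1.336, -0.981, 0.983]
ft_force: [0.1, 0.6, 0.1]
opening: 1.001
t 2.8 p [ 535.7 -189.1  106.3] jaw yaw 72.5 tooly [ 7.e-04  1.e-04 -1.e+00] F [-0.3 -0.1  0.4] M [-0.01 -0.    0.04] open 0.999
 shift(start axes) [-1.1 24.3  0.4] turn [0.0007 0.0007 0.0003]
 shift(final axes) [-1.1 24.3  0.4] q [-0.08  0.47  0.46  1.86 -0.27  0.88  1.78]
```

View pics/side2.png

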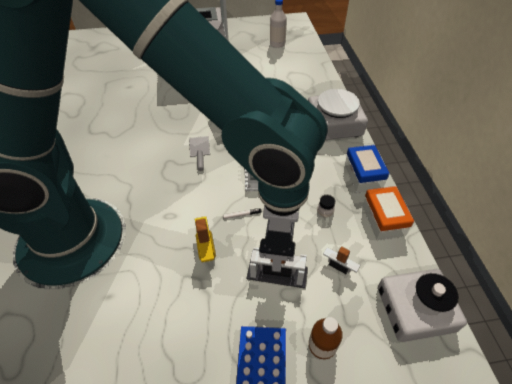

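View pics/top2.png

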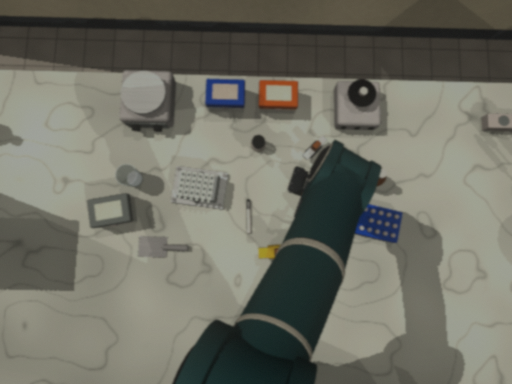

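The gripper straddles the handle at about (278,250) in the side view. I'll go down and close.

```bash
python3 -m pendant '[{"turn":[0,0,0],"xyz":[0,23,0],"jaw":1},{"turn":[0,0,0],"xyz":[0,0,0],"jaw":-1},{"turn":[0,0,0],"xyz":[0,0,0],"jaw":-1},{"turn":[0,0,0],"xyz":[0,0,0],"jaw":-1},{"turn":[0,0,0],"xyz":[0,0,0],"jaw":-1}]' 40
python3 - <<'E'
from h import *
to([.535,-.190,.082],72.5)
E
```

```text
time_s: 3.42
position: [0.5355, -0.1898, 0.0831]
ee_rot: [-1.339, -0.982, 0.981]
ft_force: [0.2, -1.2, 0.7]
opening: 0.61
t 3.42 p [ 535.5 -189.8   83.1] jaw yaw 72.5 tooly [ 8.e-04 -1.e-04 -1.e+00] F [ 0.2 -1.2  0.7] M [ 0.03 -0.02  0.01] open 0.61
 shift(start axes) [-0.3  1.1  0.5] turn [ 0.0008 -0.0003  0.0001]
 shift(final axes) [-0.3  1.1  0.5] q [-0.06  0.5   0.45  1.87 -0.29  0.83  1.8 ]
```

```bash
python3 -m pendant '[{"turn":[0,0,0],"xyz":[0,0,0],"jaw":-1},{"turn":[0,0,0],"xyz":[0,0,0],"jaw":-1},{"turn":[0,0,0],"xyz":[0,0,0],"jaw":-1},{"turn":[0,0,0],"xyz":[0,0,0],"jaw":-1}]' 60
python3 - <<'E'
from h import *
to([.535,-.190,.082],72.5)
E
```

```text
time_s: 3.92
position: [0.5352, -0.1901, 0.0825]
ee_rot: [-1.339, -0.981, 0.981]
ft_force: [-0.5, -2.6, 0.8]
opening: 0.269
t 3.92 p [ 535.2 -190.1   82.5] jaw yaw 72.5 tooly [-1.e-04 -4.e-04 -1.e+00] F [-0.5 -2.6  0.8] M [-0.43  0.15  0.  ] open 0.269
 shift(start axes) [0.  0.5 0.2] turn [ 0.0001 -0.0006 -0.0004]
 shift(final axes) [0.  0.5 0.2] q [-0.06  0.5   0.45  1.87 -0.29  0.83  1.8 ]
```

```bash
python3 -m pendant '[{"turn":[0,0,0],"xyz":[0,-10,0],"jaw":-1},{"turn":[0,0,0],"xyz":[0,-25,0],"jaw":-1},{"turn":[0,0,0],"xyz":[0,-35,0],"jaw":-1},{"turn":[0,0,0],"xyz":[0,-35,0],"jaw":-1},{"turn":[0,0,0],"xyz":[0,-5,0],"jaw":-1}]' 60
python3 - <<'E'
from h import *
e=snap('side','side3.png')
to([.556,.170,.192],83.7)
E
```

```text
time_s: 4.55
position: [0.5361, -0.19, 0.1946]
ee_rot: [-1.341, -0.983, 0.979]
ft_force: [0.7, 0.6, -5.4]
opening: 0.275
t 4.6 p [ 535.7 -189.7  193.6] jaw yaw 72.5 tooly [ 1.9e-03 -1.0e-04 -1.0e+00] F [ 0.8 -0.4 -3.7] M [ 0.01 -0.05 -0.  ] open 0.273
 shift(start axes) [349.2   1.6  88.8] turn [ 0.0019 -0.1956  0.0003]
 shift(final axes) [359.8   1.6  19.3] q [-0.12  0.36  0.51  1.79 -0.2   1.05  1.73]
```

View pics/side3.png

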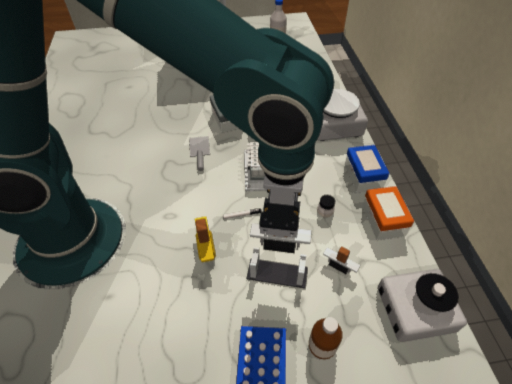

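```bash
python3 - <<'E'
from h import *
to([.5505,.120,.192],83.7)
E
python3 -m pendant '[{"turn":[0,-0.1,0],"xyz":[0,0,0],"jaw":-1},{"turn":[0,-0.0956,0],"xyz":[0,0,0],"jaw":-1},{"turn":[0,0,0],"xyz":[60,0,4],"jaw":-1},{"turn":[0,0,0],"xyz":[60,0,4],"jaw":-1},{"turn":[0,0,0],"xyz":[60,0,4],"jaw":-1}]'
python3 -m pendant '[{"turn":[0,0,0],"xyz":[60,0,4],"jaw":-1},{"turn":[0,0,0],"xyz":[50,0,3],"jaw":-1},{"turn":[0,0,0],"xyz":[0,0,0],"jaw":-1},{"turn":[0,0,0],"xyz":[0,0,0],"jaw":-1}]'
python3 - <<'E'
from h import *
to([.5505,.120,.192],83.7)
d=snap('side','side4.png')
a=d['frame'][110:230,200:360,::-1]; cv2.imwrite('pics/z4.png',cv2.resize(a,(800,600),interpolation=cv2.INTER_CUBIC)); np.savez('side4.npz',**d)
E
```

```text
t 4.6 p [ 535.7 -189.7  193.6] jaw yaw 72.5 tooly [ 1.9e-03 -1.0e-04 -1.0e+00] F [ 0.8 -0.4 -3.7] M [ 0.01 -0.05 -0.  ] open 0.273
 shift(start axes) [299.8   1.6  79. ] turn [ 0.0019 -0.1956  0.0003]
 shift(final axes) [309.5   1.6  19.3] q [-0.12  0.36  0.51  1.79 -0.2   1.05  1.73]
time_s: 5.22
position: [0.5422, -0.0076, 0.191]
ee_rot: [-1.258, -1.126, 1.129]
ft_force: [1.0, 0.1, -5.4]
opening: 0.275
time_s: 5.72
position: [0.5477, 0.1, 0.1912]
ee_rot: [-1.259, -1.126, 1.129]
ft_force: [0.6, -0.9, -5.2]
opening: 0.273
t 5.72 p [547.7 100.  191.2] jaw yaw 83.7 tooly [-1.8e-03 -9.0e-04 -1.0e+00] F [ 0.6 -0.9 -5.2] M [-0.05 -0.04 -0.01] open 0.273
 shift(start axes) [20.2 -0.8 -0.6] turn [-0.0017 -0.0003 -0.0011]
 shift(final axes) [20.2 -0.8 -0.6] q [-0.52  0.32  0.35  1.81 -0.13  1.03  1.34]
```

View pics/z4.png

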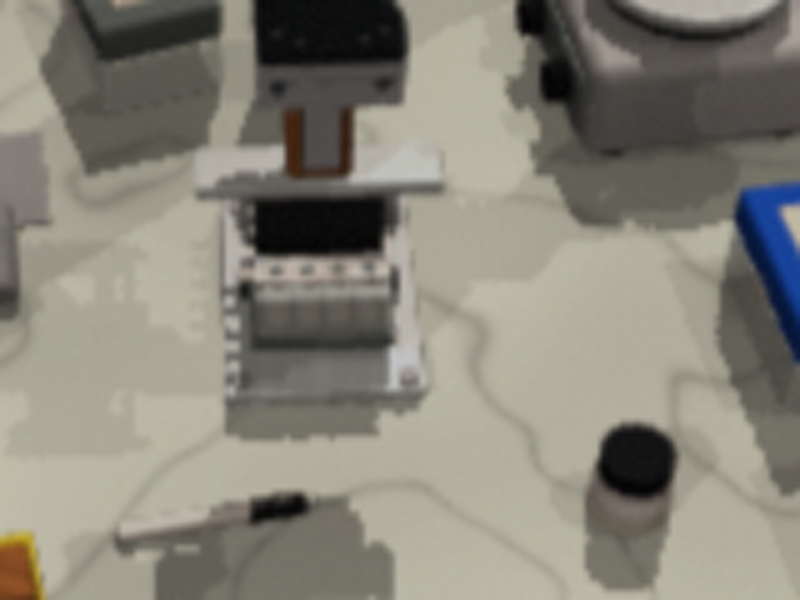

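```bash
python3 - <<'E'
from h import *
d=dict(np.load('side4.npz'))
for z in (.18,.143): print(z,[(proj(d,[.5477-a*.994,.100+a*.11,z])-[200,110])*5 for a in (-.035,0,.035)])
print(onz(d,200+245/5-.4,110+285/5,.069),onz(d,200+397/5-.4,110+280/5,.069))
E
python3 -m pendant '[{"turn":[0,0,0],"xyz":[20,0,0],"jaw":-1},{"turn":[0,0,0],"xyz":[0,15,0],"jaw":-1},{"turn":[0,0,0],"xyz":[0,15,0],"jaw":-1},{"turn":[0,0,0],"xyz":[0,0,0],"jaw":-1},{"turn":[0,0,0],"xyz":[0,0,0],"jaw":-1}]'
python3 - <<'E'
from h import *
to([.5505,.120,.150],83.7)
d=snap('side','side5.png')
a=d['frame'][110:200,220:340,::-1]; cv2.imwrite('pics/z5.png',cv2.resize(a,(800,600),interpolation=cv2.INTER_CUBIC))
E
```

```text
0.18 [array([384.09557312, 161.75484903]), array([318.70964502, 164.10399262]), array([253.16545397, 166.45882218])]
0.143 [array([381.89119566, 211.8013443 ]), array([318.3195883 , 214.14402424]), array([254.59839018, 216.49221675])]
[0.50744916 0.12388158 0.069     ] [0.59602479 0.11343465 0.069     ]
time_s: 6.4
position: [0.5506, 0.12, 0.1626]
ee_rot: [-1.26, -1.127, 1.127]
ft_force: [0.2, 0.4, -4.8]
opening: 0.272
t 6.4 p [550.6 120.  162.6] jaw yaw 83.7 tooly [ 0.e+00 -2.e-04 -1.e+00] F [ 0.2  0.4 -4.8] M [ 0.07 -0.02 -0.07] open 0.272
 shift(start axes) [-0.1 12.6  0.1] turn [ 0.     -0.0008 -0.0002]
 shift(final axes) [-0.1 12.6  0.1] q [-0.54  0.37  0.33  1.82 -0.14  0.98  1.31]
```

View pics/z5.png

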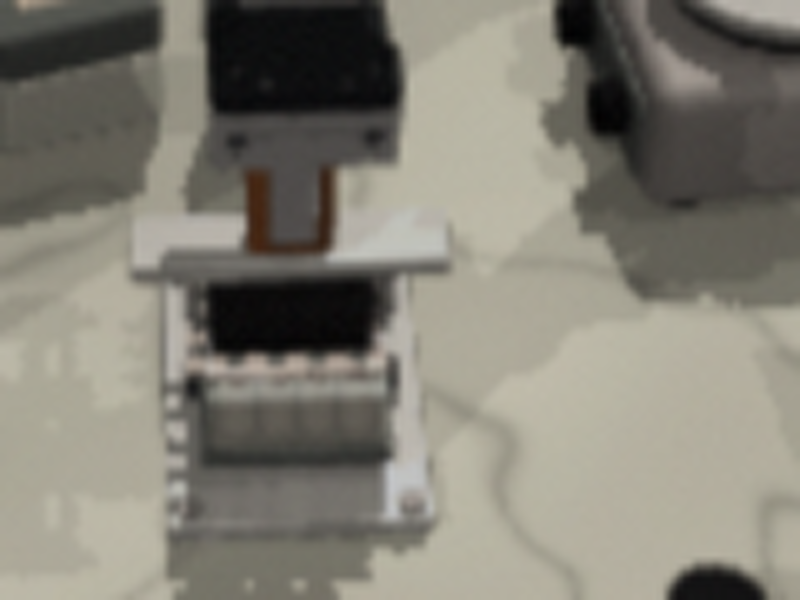

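```bash
python3 -m pendant '[{"turn":[0,0,0],"xyz":[3,10,0],"jaw":-1},{"turn":[0,0,0],"xyz":[0,3,0],"jaw":-1},{"turn":[0,0,0],"xyz":[0,1.5,0],"jaw":-1},{"turn":[0,0,0],"xyz":[0,0,0],"jaw":-1}]'
python3 -m pendant '[{"turn":[0,0,0],"xyz":[0,1,0],"jaw":-1},{"turn":[0,0,0],"xyz":[0,1,0],"jaw":-1}]'
python3 - <<'E'
from h import *
to([.551,.123,.140],83.7)
E
```

```text
time_s: 6.95
position: [0.5508, 0.1233, 0.1479]
ee_rot: [-1.259, -1.128, 1.128]
ft_force: [-0.4, -0.3, -4.8]
opening: 0.274
time_s: 7.2
position: [0.5509, 0.1233, 0.146]
ee_rot: [-1.259, -1.128, 1.128]
ft_force: [1.0, 0.2, -4.3]
opening: 0.271
t 7.2 p [550.9 123.3 146. ] jaw yaw 83.7 tooly [ 2.e-04 -0.e+00 -1.e+00] F [ 1.   0.2 -4.3] M [0.01 0.02 0.04] open 0.271
 shift(start axes) [-0.3  6.  -0.2] turn [ 0.0002 -0.0003 -0.    ]
 shift(final axes) [-0.3  6.  -0.2] q [-0.54  0.39  0.33  1.83 -0.15  0.94  1.32]
```

```bash
python3 -m pendant '[{"turn":[0,0,0],"xyz":[0,1,0],"jaw":-1},{"turn":[0,0,0],"xyz":[0,0,0],"jaw":-1}]' | grep -E "pos|force"
python3 -m pendant '[{"turn":[0,0,0],"xyz":[0,1,0],"jaw":-1},{"turn":[0,0,0],"xyz":[0,0,0],"jaw":-1}]' | grep -E "pos|force"
python3 -m pendant '[{"turn":[0,0,0],"xyz":[0,1,0],"jaw":-1},{"turn":[0,0,0],"xyz":[0,0,0],"jaw":-1}]' | grep -E "pos|force"
```

```text
position: [0.5508, 0.1233, 0.1449]
ft_force: [-0.0, -0.3, -4.5]
position: [0.5509, 0.1235, 0.1441]
ft_force: [-1.1, 0.5, -2.9]
position: [0.5509, 0.1234, 0.143]
ft_force: [-0.8, 0.8, -1.5]
```

```bash
python3 -m pendant '[{"turn":[0,0,0],"xyz":[0,0.7,0],"jaw":-1},{"turn":[0,0,0],"xyz":[0,0,0],"jaw":-1}]' | grep -E "pos|force"
python3 -m pendant '[{"turn":[0,0,0],"xyz":[0,0.7,0],"jaw":-1},{"turn":[0,0,0],"xyz":[0,0,0],"jaw":-1}]' | grep -E "pos|force"
```

```text
position: [0.5509, 0.1234, 0.1423]
ft_force: [0.3, 0.1, -0.6]
position: [0.5509, 0.1233, 0.1415]
ft_force: [-0.4, 0.3, -1.8]
```

```bash
python3 -m pendant '[{"turn":[0,0,0],"xyz":[0,0.7,0],"jaw":-1},{"turn":[0,0,0],"xyz":[0,0,0],"jaw":-1}]' | grep -E "pos|force"
python3 -m pendant '[{"turn":[0,0,0],"xyz":[0,0.7,0],"jaw":-1},{"turn":[0,0,0],"xyz":[0,0,0],"jaw":-1}]' | grep -E "pos|force"
python3 - <<'E'
from h import *
to([.551,.123,.140],83.7)
E
```

```text
position: [0.5508, 0.1234, 0.1408]
ft_force: [0.1, 0.1, -2.2]
position: [0.5509, 0.1232, 0.1404]
ft_force: [-0.6, -1.6, 4.0]
t 8.95 p [550.9 123.2 140.4] jaw yaw 83.7 tooly [ 2.e-04 -2.e-04 -1.e+00] F [-0.6 -1.6  4. ] M [-0.37  0.32  0.04] open 0.276
 shift(start axes) [-0.2  0.4 -0.1] turn [ 0.0002 -0.0004 -0.0002]
 shift(final axes) [-0.2  0.4 -0.1] q [-0.53  0.4   0.32  1.84 -0.15  0.93  1.32]
```

```bash
python3 -m pendant '[{"turn":[0,0,0],"xyz":[0,0.3,0],"jaw":-1},{"turn":[0,0,0],"xyz":[0,0,0],"jaw":-1}]' | grep -E "pos|force"
python3 - <<'E'
from h import *
to([.551,.123,.140],83.7)
E
```

```text
position: [0.551, 0.1232, 0.1403]
ft_force: [-2.7, -2.0, 8.7]
t 9.2 p [551.  123.2 140.3] jaw yaw 83.7 tooly [ 4.e-04 -1.e-04 -1.e+00] F [-2.7 -2.   8.7] M [-0.54  0.74  0.04] open 0.272
 shift(start axes) [-0.2  0.3 -0. ] turn [ 0.0004 -0.0004 -0.0001]
 shift(final axes) [-0.2  0.3 -0. ] q [-0.53  0.4   0.32  1.84 -0.15  0.93  1.32]
```

```bash
python3 -m pendant '[{"turn":[0.006,0,0],"xyz":[0,0,0],"jaw":-1},{"turn":[0,0,0],"xyz":[0,0,0],"jaw":-1}]' | grep -E "pos|force"
python3 - <<'E'
from h import *
to([.551,.123,.140],83.7)
E
```

```text
position: [0.5513, 0.1231, 0.1403]
ft_force: [-2.6, -1.8, 8.1]
t 9.45 p [551.3 123.1 140.3] jaw yaw 83.7 tooly [-5.1e-03  6.0e-04 -1.0e+00] F [-2.6 -1.8  8.1] M [-0.59  0.2  -0.01] open 0.275
 shift(start axes) [-0.1  0.3  0.2] turn [-0.0052 -0.0005 -0.    ]
 shift(final axes) [-0.1  0.3  0.2] q [-0.53  0.4   0.32  1.83 -0.16  0.94  1.32]
```

```bash
python3 -m pendant '[{"turn":[0,0,0],"xyz":[1.5,0,0],"jaw":-1},{"turn":[0,0,0],"xyz":[1.5,0,0],"jaw":-1}]' | grep -E "pos|force"
python3 - <<'E'
from h import *
to([.551,.123,.140],83.7)
E
```

```text
position: [0.5515, 0.1259, 0.1403]
ft_force: [-1.1, -2.5, 5.5]
t 9.7 p [551.5 125.9 140.3] jaw yaw 83.7 tooly [-5.1e-03  3.0e-04 -1.0e+00] F [-1.1 -2.5  5.5] M [-0.87  0.13  0.04] open 0.274
 shift(start axes) [-2.9  0.3  0.2] turn [-0.0051 -0.0007 -0.0003]
 shift(final axes) [-2.9  0.3  0.2] q [-0.53  0.4   0.32  1.83 -0.16  0.94  1.32]
```

```bash
python3 -m pendant '[{"turn":[0,0,0],"xyz":[1.5,0.15,0],"jaw":-1},{"turn":[0,0,0],"xyz":[1.5,0.1,0],"jaw":-1}]' | grep -E "pos|force"
python3 - <<'E'
from h import *
to([.551,.123,.140],83.7)
E
```

```text
position: [0.552, 0.1292, 0.1402]
ft_force: [-0.3, -1.2, 7.8]
t 9.95 p [552.  129.2 140.2] jaw yaw 83.7 tooly [-4.9e-03  7.0e-04 -1.0e+00] F [-0.3 -1.2  7.8] M [-0.38  0.18  0.02] open 0.273
 shift(start axes) [-6.3  0.2  0.3] turn [-0.0049 -0.0005  0.0002]
 shift(final axes) [-6.3  0.2  0.3] q [-0.54  0.4   0.32  1.83 -0.16  0.94  1.31]
```

```bash
python3 -m pendant '[{"turn":[0,0,0],"xyz":[1.5,0.04,0],"jaw":-1},{"turn":[0,0,0],"xyz":[1.5,0.04,0],"jaw":-1}]' | grep -E "pos|force"
```

```text
position: [0.5523, 0.1323, 0.1401]
ft_force: [-0.8, -1.0, 7.1]
```

```bash
python3 - <<'E'
from h import *
to([.551,.123,.140],83.7)
E
```

```text
t 10.2 p [552.3 132.3 140.1] jaw yaw 83.7 tooly [-4.8e-03  9.0e-04 -1.0e+00] F [-0.8 -1.   7.1] M [-0.18  0.02 -0.02] open 0.274
 shift(start axes) [-9.4  0.1  0.2] turn [-0.0049 -0.0003  0.0003]
 shift(final axes) [-9.4  0.1  0.2] q [-0.54  0.4   0.32  1.83 -0.16  0.94  1.31]
```

```bash
python3 -m pendant '[{"turn":[0,0,0],"xyz":[1.5,0.06,0],"jaw":-1},{"turn":[0,0,0],"xyz":[1.5,0.05,0],"jaw":-1}]' | grep -E "pos|force"
```

```text
position: [0.5526, 0.1355, 0.1399]
ft_force: [-0.5, 0.5, 5.5]
```

```bash
python3 -m pendant '[{"turn":[0,0,0],"xyz":[1.5,0.05,0],"jaw":-1},{"turn":[0,0,0],"xyz":[1.5,0.05,0],"jaw":-1}]' | grep -E "pos|force"
```

```text
position: [0.553, 0.1385, 0.1399]
ft_force: [0.3, 0.7, 6.8]
```

```bash
python3 -m pendant '[{"turn":[0,0,0],"xyz":[1.5,0.1,0],"jaw":-1},{"turn":[0,0,0],"xyz":[1.5,0.06,0],"jaw":-1}]' | grep -E "pos|force"
```

```text
position: [0.5534, 0.1412, 0.1398]
ft_force: [-1.4, -2.3, 10.1]
```

```bash
python3 -m pendant '[{"turn":[0,0,0],"xyz":[1.5,0.05,0],"jaw":-1},{"turn":[0,0,0],"xyz":[1.5,0.05,0],"jaw":-1}]' | grep -E "pos|force"
python3 - <<'E'
from h import *
to([.551,.123,.140],83.7)
E
```

```text
position: [0.5537, 0.1438, 0.1397]
ft_force: [-1.1, -2.8, 9.7]
t 11.2 p [553.7 143.8 139.7] jaw yaw 83.7 tooly [-4.7e-03  4.0e-04 -1.0e+00] F [-1.1 -2.8  9.7] M [-0.87  0.3  -0.01] open 0.272
 shift(start axes) [-21.   -0.3   0.4] turn [-0.0048 -0.0007 -0.0001]
 shift(final axes) [-21.   -0.3   0.4] q [-0.56  0.41  0.32  1.82 -0.16  0.94  1.29]
```

```bash
python3 -m pendant '[{"turn":[0,0,0],"xyz":[1.5,-0.05,0],"jaw":-1},{"turn":[0,0,0],"xyz":[1.5,0,0],"jaw":-1}]' | grep -E "pos|force"
```

```text
position: [0.554, 0.1471, 0.1396]
ft_force: [0.0, -2.4, 7.4]
```

```bash
python3 -m pendant '[{"turn":[0,0,0],"xyz":[1.5,0.04,0],"jaw":-1},{"turn":[0,0,0],"xyz":[1.5,0.04,0],"jaw":-1}]' | grep -E "pos|force"
```

```text
position: [0.5544, 0.1502, 0.1395]
ft_force: [0.1, -0.6, 5.8]
```

```bash
python3 -m pendant '[{"turn":[0,0,0],"xyz":[1.5,0.12,0],"jaw":-1},{"turn":[0,0,0],"xyz":[1.5,0.08,0],"jaw":-1}]' | grep -E "pos|force"
```

```text
position: [0.5548, 0.1534, 0.1394]
ft_force: [-0.2, -0.0, 6.9]
```

```bash
python3 -m pendant '[{"turn":[0,0,0],"xyz":[1.5,0.05,0],"jaw":-1},{"turn":[0,0,0],"xyz":[1.5,0.05,0],"jaw":-1}]' | grep -E "pos|force"
```

```text
position: [0.5551, 0.1564, 0.1393]
ft_force: [0.7, -1.1, 6.4]
```

```bash
python3 -m pendant '[{"turn":[0,0,0],"xyz":[1.5,0.05,0],"jaw":-1},{"turn":[0,0,0],"xyz":[1.5,0.03,0],"jaw":-1}]' | grep -E "pos|force"
```

```text
position: [0.5554, 0.1592, 0.1393]
ft_force: [0.0, -3.0, 7.9]
```

```bash
python3 -m pendant '[{"turn":[0,0,0],"xyz":[1.5,0.03,0],"jaw":-1},{"turn":[0,0,0],"xyz":[1.5,0.03,0],"jaw":-1}]' | grep -E "pos|force"
python3 - <<'E'
from h import *
to([.551,.123,.140],83.7)
E
```

```text
position: [0.5557, 0.1617, 0.1392]
ft_force: [-0.2, -3.1, 8.4]
t 12.7 p [555.7 161.7 139.2] jaw yaw 83.7 tooly [-4.7e-03  3.0e-04 -1.0e+00] F [-0.2 -3.1  8.4] M [-0.93 -0.06 -0.04] open 0.275
 shift(start axes) [-39.   -0.8   0.4] turn [-0.0047 -0.0007 -0.0002]
 shift(final axes) [-39.   -0.8   0.4] q [-0.58  0.42  0.31  1.8  -0.16  0.95  1.26]
```

Force is 13 N and steady. I'll carry on rolling.

```bash
python3 -m pendant '[{"turn":[0,0,0],"xyz":[1.5,0.02,0],"jaw":-1},{"turn":[0,0,0],"xyz":[1.5,0.03,0],"jaw":-1}]' | grep -E "pos|force"
```

```text
position: [0.5561, 0.1649, 0.1391]
ft_force: [0.3, -2.2, 6.3]
```

```bash
python3 -m pendant '[{"turn":[0,0,0],"xyz":[1.5,0.06,0],"jaw":-1},{"turn":[0,0,0],"xyz":[1.5,0.06,0],"jaw":-1}]' | grep -E "pos|force"
```

```text
position: [0.5564, 0.1681, 0.139]
ft_force: [0.1, -0.9, 6.7]
```

```bash
python3 -m pendant '[{"turn":[0,0,0],"xyz":[1.5,0.06,0],"jaw":-1},{"turn":[0,0,0],"xyz":[1.5,0.06,0],"jaw":-1}]' | grep -E "pos|force"
```

```text
position: [0.5568, 0.1713, 0.1389]
ft_force: [1.1, -0.3, 7.1]
```

```bash
python3 -m pendant '[{"turn":[0,0,0],"xyz":[1.5,0.06,0],"jaw":-1},{"turn":[0,0,0],"xyz":[1.5,0.05,0],"jaw":-1}]' | grep -E "pos|force"
```

```text
position: [0.5571, 0.1743, 0.1388]
ft_force: [1.3, 0.2, 5.8]
```

```bash
python3 -m pendant '[{"turn":[0,0,0],"xyz":[1.5,0.05,0],"jaw":-1},{"turn":[0,0,0],"xyz":[1.5,0.04,0],"jaw":-1}]' | grep -E "pos|force"
python3 - <<'E'
from h import *
to([.551,.123,.140],83.7)
E
```

```text
position: [0.5575, 0.177, 0.1387]
ft_force: [1.1, -3.4, 7.7]
t 13.95 p [557.5 177.  138.7] jaw yaw 83.7 tooly [-4.4e-03  8.0e-04 -1.0e+00] F [ 1.1 -3.4  7.7] M [-0.92 -0.26 -0.02] open 0.274
 shift(start axes) [-54.4  -1.3   0.5] turn [-0.0044 -0.0004  0.0004]
 shift(final axes) [-54.4  -1.3   0.5] q [-0.6   0.43  0.31  1.78 -0.16  0.95  1.24]
```

```bash
python3 -m pendant '[{"turn":[-0.0015,0,0],"xyz":[1.5,0.03,0],"jaw":-1},{"turn":[0,0,0],"xyz":[1.5,0.03,0],"jaw":-1}]' | grep -E "pos|force"
```

```text
position: [0.5577, 0.1796, 0.1386]
ft_force: [0.1, -2.4, 7.3]
```

```bash
python3 -m pendant '[{"turn":[0,0,0],"xyz":[1.5,0.04,0],"jaw":-1},{"turn":[0,0,0],"xyz":[1.5,0.05,0],"jaw":-1}]' | grep -E "pos|force"
```

```text
position: [0.5581, 0.1828, 0.1385]
ft_force: [-0.6, -1.8, 7.1]
```

```bash
python3 -m pendant '[{"turn":[0,0,0],"xyz":[1.5,0.06,0],"jaw":-1},{"turn":[0,0,0],"xyz":[1.5,0.06,0],"jaw":-1}]' | grep -E "pos|force"
```

```text
position: [0.5584, 0.186, 0.1384]
ft_force: [1.3, -1.5, 5.7]
```

```bash
python3 -m pendant '[{"turn":[0,0,0],"xyz":[1.5,0.12,0],"jaw":-1},{"turn":[0,0,0],"xyz":[1.5,0.06,0],"jaw":-1}]' | grep -E "pos|force"
```

```text
position: [0.5588, 0.1892, 0.1383]
ft_force: [0.2, 0.6, 6.9]
```

```bash
python3 -m pendant '[{"turn":[0,0,0],"xyz":[1.5,0.05,0],"jaw":-1},{"turn":[0,0,0],"xyz":[1.5,0.04,0],"jaw":-1}]' | grep -E "pos|force"
python3 - <<'E'
from h import *
to([.551,.123,.140],83.7)
E
```

```text
position: [0.5591, 0.1922, 0.1382]
ft_force: [1.0, 0.4, 6.6]
t 15.2 p [559.1 192.2 138.2] jaw yaw 83.7 tooly [-0.0027  0.0011 -1.    ] F [1.  0.4 6.6] M [ 0.05 -0.37 -0.06] open 0.271
 shift(start axes) [-69.7  -1.8   0.5] turn [-0.0028 -0.0003  0.0008]
 shift(final axes) [-69.7  -1.8   0.5] q [-0.62  0.44  0.3   1.77 -0.16  0.95  1.21]
```

```bash
python3 -m pendant '[{"turn":[-0.002,0,0],"xyz":[1.5,0.06,0],"jaw":-1},{"turn":[0,0,0],"xyz":[1.5,0.04,0],"jaw":-1}]' | grep -E "pos|force"
```

```text
position: [0.5594, 0.195, 0.1381]
ft_force: [0.6, -2.5, 8.3]
```

```bash
python3 -m pendant '[{"turn":[0,0,0],"xyz":[1.5,0.04,0],"jaw":-1},{"turn":[0,0,0],"xyz":[1.5,0.03,0],"jaw":-1}]' | grep -E "pos|force"
python3 - <<'E'
from h import *
to([.551,.123,.140],83.7)
E
```

```text
position: [0.5597, 0.1975, 0.138]
ft_force: [0.8, -3.6, 8.6]
t 15.7 p [559.7 197.5 138. ] jaw yaw 83.7 tooly [-0.0012  0.     -1.    ] F [ 0.8 -3.6  8.6] M [-0.87  0.02 -0.01] open 0.273
 shift(start axes) [-75.   -2.    0.4] turn [-0.0012 -0.0008 -0.0001]
 shift(final axes) [-75.   -2.    0.5] q [-0.62  0.45  0.3   1.77 -0.16  0.95  1.2 ]
```

```bash
python3 -m pendant '[{"turn":[0,0,0],"xyz":[1.5,0.0,0],"jaw":-1},{"turn":[0,0,0],"xyz":[1.5,0.04,0],"jaw":-1}]' | grep -E "pos|force"
```

```text
position: [0.56, 0.2008, 0.1379]
ft_force: [0.1, -1.3, 6.7]
```

```bash
python3 -m pendant '[{"turn":[0,0,0],"xyz":[1.5,0.06,0],"jaw":-1},{"turn":[0,0,0],"xyz":[1.5,0.06,0],"jaw":-1}]' | grep -E "pos|force"
```

```text
position: [0.5604, 0.2039, 0.1378]
ft_force: [0.5, -1.0, 7.0]
```

```bash
python3 -m pendant '[{"turn":[0,0,0],"xyz":[1.5,0.07,0],"jaw":-1},{"turn":[0,0,0],"xyz":[1.5,0.07,0],"jaw":-1}]' | grep -E "pos|force"
```

```text
position: [0.5607, 0.2071, 0.1377]
ft_force: [0.9, -0.7, 5.5]
```

```bash
python3 -m pendant '[{"turn":[0,0,0],"xyz":[1.5,0.12,0],"jaw":-1},{"turn":[0,0,0],"xyz":[1.5,0.05,0],"jaw":-1}]' | grep -E "pos|force"
```

```text
position: [0.5611, 0.2101, 0.1376]
ft_force: [1.7, -0.2, 6.5]
```

```bash
python3 -m pendant '[{"turn":[0,0,0],"xyz":[1.5,0.05,0],"jaw":-1},{"turn":[0,0,0],"xyz":[1.5,0.03,0],"jaw":-1}]' | grep -E "pos|force"
python3 - <<'E'
from h import *
to([.551,.123,.140],83.7)
E
```

```text
position: [0.5614, 0.2131, 0.1375]
ft_force: [0.6, -0.4, 6.4]
t 16.95 p [561.4 213.1 137.5] jaw yaw 83.7 tooly [-8.e-04  9.e-04 -1.e+00] F [ 0.6 -0.4  6.4] M [-0.05 -0.31 -0.01] open 0.275
 shift(start axes) [-90.7  -2.6   0.4] turn [-0.0009 -0.0003  0.0008]
 shift(final axes) [-90.7  -2.5   0.5] q [-0.64  0.46  0.3   1.75 -0.16  0.96  1.18]
```

```bash
python3 -m pendant '[{"turn":[-0.001,0,0],"xyz":[1.5,0.06,0],"jaw":-1},{"turn":[0,0,0],"xyz":[1.5,0.06,0],"jaw":-1}]' | grep -E "pos|force"
```

```text
position: [0.5617, 0.2161, 0.1374]
ft_force: [1.4, 0.7, 7.2]
```

```bash
python3 -m pendant '[{"turn":[0,0,0],"xyz":[1.5,0.05,0],"jaw":-1},{"turn":[0,0,0],"xyz":[1,0.03,0],"jaw":-1},{"turn":[0,0,0],"xyz":[0,0,0],"jaw":-1}]' | grep -E "pos|force"
python3 - <<'E'
from h import *
to([.551,.123,.140],83.7)
E
```

```text
position: [0.562, 0.2187, 0.1373]
ft_force: [0.2, 0.6, 7.8]
t 17.57 p [562.  218.7 137.3] jaw yaw 83.7 tooly [ 3.e-04  9.e-04 -1.e+00] F [0.2 0.6 7.8] M [ 0.22 -0.27  0.  ] open 0.274
 shift(start axes) [-96.3  -2.8   0.5] turn [ 0.0002 -0.0002  0.001 ]
 shift(final axes) [-96.3  -2.7   0.5] q [-0.65  0.46  0.29  1.74 -0.16  0.96  1.17]
```

```bash
python3 -m pendant '[{"turn":[0,0,0],"xyz":[0,-5,0],"jaw":-1},{"turn":[0,0,0],"xyz":[0,-25,0],"jaw":-1},{"turn":[0,0,0],"xyz":[0,-25,0],"jaw":-1},{"turn":[0,0,0],"xyz":[0,0,0],"jaw":-1}]' | grep -E "pos|force"
python3 - <<'E'
from h import *
d=snap('side','side6.png');np.savez('side6.npz',**d)
c=lambda x,y,w,h:cv2.resize(d['frame'][y:y+h,x:x+w,::-1],(400,300),interpolation=cv2.INTER_CUBIC)
cv2.imwrite('pics/z6.png',cv2.hconcat([c(224,130,80,60),c(238,232,80,60)]))
to([.535,-.190,.192],72.5)
E
```

```text
position: [0.5619, 0.2185, 0.1927]
ft_force: [-0.0, 0.4, -4.8]
t 18.12 p [561.2 218.3 191.4] jaw yaw 83.7 tooly [-1.4e-03  3.0e-04 -1.0e+00] F [-0.3  0.7 -5.1] M [ 0.02 -0.01  0.  ] open 0.275
 shift(start axes) [-408.7   -0.7  -18.8] turn [-0.0014  0.1953 -0.    ]
 shift(final axes) [-397.3   -0.6  -97.8] q [-0.66  0.4   0.31  1.7  -0.14  1.07  1.15]
```

View pics/z6.png

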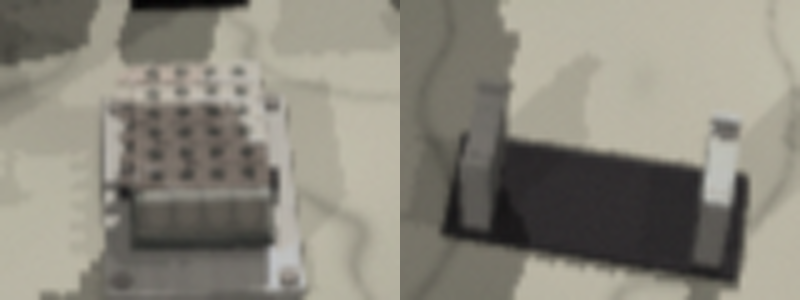

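```bash
python3 - <<'E'
from h import *
d=dict(np.load('side6.npz'))
f=lambda x,y:(238+(x-400)/5-.4,232+y/5-.4)
def sh(n,pts,z):
    q=np.array([onz(d,*f(*p),z)[:2] for p in pts])*1000; print(n,q.round(0).tolist(),q.mean(0).round(1))
sh('base',[(464,130),(748,175),(738,285),(445,236)],.005)
sh('lips L far,near',[(492,83),(483,150)],.070)
sh('lips R',[(727,118),(716,203)],.070)
E
```

```text
base [[473.0, -139.0], [613.0, -189.0], [594.0, -247.0], [455.0, -197.0]] [ 533.6 -192.9]
lips L far,near [[486.0, -152.0], [476.0, -188.0]] [ 481.4 -170.4]
lips R [[596.0, -190.0], [580.0, -234.0]] [ 587.8 -212.1]
```

```bash
python3 - <<'E'
from h import *
d=snap('top','top6.png');np.savez('top6.npz',**d)
s=dict(np.load('side6.npz'))
cv2.imwrite('pics/z7.png',cv2.hconcat([cv2.resize(d['frame'][172:226,285:339,::-1],(400,400),interpolation=cv2.INTER_CUBIC),cv2.resize(s['frame'][238:298,242:314,::-1],(400,333),interpolation=cv2.INTER_CUBIC)[:333] if 0 else cv2.resize(s['frame'][232:296,246:310,::-1],(400,400),interpolation=cv2.INTER_CUBIC)]))
# dark base mask
for n,f,(x0,y0,x1,y1),z,th in (('side',s,(244,250,312,292),.005,75),('top',d,(290,170,335,226),.005,60)):
    g=cv2.cvtColor(f['frame'],cv2.COLOR_RGB2GRAY); m=np.zeros_like(g); m[y0:y1,x0:x1]=(g[y0:y1,x0:x1]<th)
    c=max(cv2.findContours(m,0,2)[0],key=cv2.contourArea)[:,0,:]
    w=np.array([onz(f,*p,z)[:2]*1000 for p in c],np.float32); print(n,len(c),cv2.minAreaRect(w))
E
```

```text
side 68 ((532.1065063476562, -192.85569763183594), (60.832035064697266, 149.4028778076172), 70.37210083007812)
top 58 ((537.7020263671875, -192.74789428710938), (50.13460159301758, 95.58000946044922), 71.00486755371094)
```

View pics/z7.png

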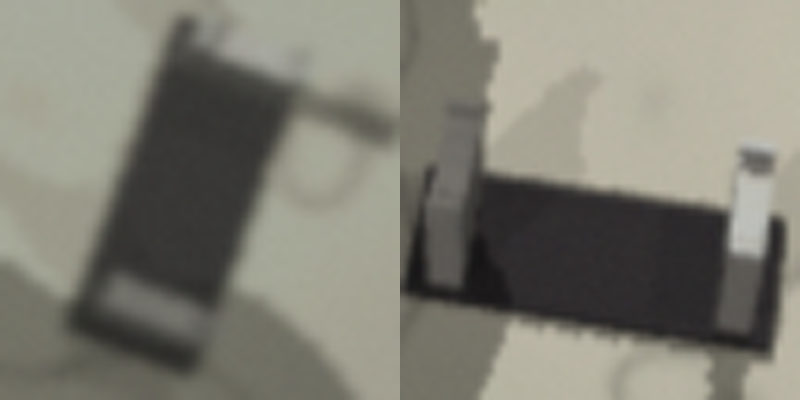

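```bash
python3 - <<'E'
from h import *
d=dict(np.load('top6.npz')); k=54/400
a=onz(d,285+250*k-.45,172+50*k-.45,.064);b=onz(d,285+155*k-.45,172+303*k-.45,.064); print(a,b,(a+b)/2,np.degrees(np.arctan2(*(a-b)[1::-1])))
c=[onz(d,285+x*k-.45,172+y*k-.45,.005)[:2] for x,y in ((182,15),(72,325),(200,372))]
print(np.array(c),(c[0]+c[2])/2)
s=dict(np.load('side6.npz'));k=64/400
q=[onz(s,246+(x-400)*k-.4,232+y*k-.4,.005)[:2] for x,y in ((784,217),(772,358),(405,297),(426,170))];print(np.array(q),np.mean(q,0))
p=[onz(s,246+(x-400)*k-.4,232+y*k-.4,z)[:2] for x,y,z in ((465,103,.07),(447,193,.07),(757,147,.07),(747,250,.07))];print(np.array(p),np.mean(p,0))
to([.534,-.192,.192],70.7)
E
```

```text
[ 0.59009064 -0.20847206  0.064     ] [ 0.48283229 -0.16891699  0.064     ] [ 0.53646147 -0.18869453  0.064     ] -20.243124243355975
[[ 0.61473807 -0.18948299]
 [ 0.47627803 -0.14175217]
 [ 0.45711597 -0.19776841]] [ 0.53592702 -0.1936257 ]
[[ 0.61273351 -0.18771774]
 [ 0.59319808 -0.24747616]
 [ 0.45423015 -0.19800131]
 [ 0.47082793 -0.14215786]] [ 0.53274742 -0.19383827]
[[ 0.48639291 -0.1520662 ]
 [ 0.47346382 -0.19036283]
 [ 0.59507936 -0.18999599]
 [ 0.58109777 -0.23254975]] [ 0.53400847 -0.19124369]
t 18.18 p [560.8 218.2 190.6] jaw yaw 83.7 tooly [-2.6e-03 -3.0e-04 -1.0e+00] F [ 0.5 -0.1 -6. ] M [0.03 0.   0.05] open 0.277
 shift(start axes) [-410.7   -1.2  -18.4] turn [-0.0025  0.2268 -0.0009]
 shift(final axes) [-396.    -1.4 -110.3] q [-0.66  0.4   0.31  1.7  -0.14  1.07  1.15]
```

```bash
python3 -m pendant '[{"turn":[0,0.115,0],"xyz":[0,0,0],"jaw":-1},{"turn":[0,0.115,0],"xyz":[0,0,0],"jaw":-1},{"turn":[0,0,0],"xyz":[-50,0,-14],"jaw":-1},{"turn":[0,0,0],"xyz":[-50,0,-14],"jaw":-1},{"turn":[0,0,0],"xyz":[-50,0,-14],"jaw":-1}]' | grep -E "pos|force"
python3 -m pendant '[{"turn":[0,0,0],"xyz":[-50,0,-14],"jaw":-1},{"turn":[0,0,0],"xyz":[-50,0,-14],"jaw":-1},{"turn":[0,0,0],"xyz":[-50,0,-14],"jaw":-1},{"turn":[0,0,0],"xyz":[-50,0,-14],"jaw":-1},{"turn":[0,0,0],"xyz":[0,0,0],"jaw":-1}]' | grep -E "pos|force"
python3 - <<'E'
from h import *
to([.535,-.191,.192],70.5)
E
```

```text
position: [0.5499, 0.0613, 0.1903]
ft_force: [0.1, -0.3, -5.4]
position: [0.5353, -0.1487, 0.1905]
ft_force: [-0.1, 1.7, -5.0]
t 19.43 p [ 535.3 -148.7  190.5] jaw yaw 70.2 tooly [-0.0034 -0.0014 -1.    ] F [-0.1  1.7 -5. ] M [ 0.04 -0.06  0.02] open 0.274
 shift(start axes) [-39.9  -1.5 -14. ] turn [-0.0027 -0.0059 -0.0025]
 shift(final axes) [-40.   -1.5 -13.8] q [-0.19  0.34  0.5   1.82 -0.19  1.04  1.61]
```

```bash
python3 -m pendant '[{"turn":[-0.002,-0.004,-0.002],"xyz":[-39,0,-13.5],"jaw":-1},{"turn":[0,0,0],"xyz":[0,0,0],"jaw":-1},{"turn":[0,0,0],"xyz":[0,0,0],"jaw":-1}]' | grep -E "pos|force"
python3 - <<'E'
from h import *
d=snap('side','side8.png');np.savez('side8.npz',**d)
cv2.imwrite('pics/z8.png',cv2.resize(d['frame'][202:292,222:342,::-1],(800,600),interpolation=cv2.INTER_CUBIC))
to([.535,-.191,.0825],70.5)
E
```

```text
position: [0.5364, -0.1848, 0.1907]
ft_force: [0.1, 0.5, -4.3]
t 19.85 p [ 536.5 -184.5  190.9] jaw yaw 70.8 tooly [-1.0e-04  1.9e-03 -1.0e+00] F [-0.1  1.  -4.6] M [0.07 0.05 0.  ] open 0.274
 shift(start axes) [ -6.9 108.4  -0.8] turn [-0.0007  0.0052  0.0017]
 shift(final axes) [ -6.7 108.4  -0.7] q [-0.13  0.36  0.51  1.79 -0.2   1.04  1.69]
```

View pics/z8.png

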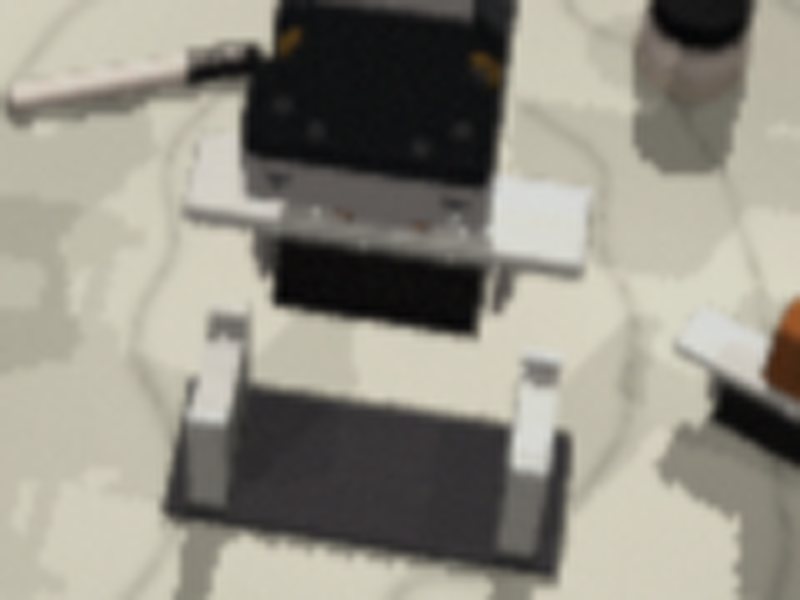

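```bash
python3 - <<'E'
from h import *
d=dict(np.load('side8.npz'));k=.15
g=lambda x,y,z:onz(d,222+x*k-.4,202+y*k-.4,z)[:2]*1000
a=g(185,215,.171);b=g(583,272,.171);print('bar front bottom',a,b,(a+b)/2,np.degrees(np.arctan2(*(b-a)[::-1])))
c=g(275,302,.122);e=g(474,333,.122);print('roller',c,e,(c+e)/2,np.degrees(np.arctan2(*(e-c)[::-1])))
p=[g(*q) for q in((228,312,.07),(210,412,.07),(542,355,.07),(527,467,.07))];print(np.array(p),np.mean(p,0))
E
```

```text
bar front bottom [ 469.06154108 -174.69574471] [ 593.66394144 -217.60577784] [ 531.36274126 -196.15076128] -19.002460746593997
roller [ 498.0782377  -182.90640554] [ 563.21505678 -206.11233189] [ 530.64664724 -194.50936871] -19.60917074451315
[[ 485.76814863 -152.88657853]
 [ 473.04791537 -192.80151259]
 [ 595.68388937 -189.33670426]
 [ 579.97872934 -232.4974127 ]] [ 533.61967068 -191.88055202]
```

```bash
python3 - <<'E'
from h import *
d=dict(np.load('side8.npz'))
K,R,t=cam(d);C=-R.T@t
ax=np.array([np.cos(np.radians(-19.4)),np.sin(np.radians(-19.4)),0]);fw=np.array([-ax[1],ax[0],0])
P=np.array([.5364,-.1846,.1908])
def z8(p): return ((proj(d,p)-[222,202]+.4)/.15).round(0)
for sft in(0,.003):
  c=P+fw*sft
  for s in(-.066,.066): print(sft,'bar',z8(c+ax*s-fw*.016+[0,0,-.020]))
  A=c+[0,0,-.048]
  r=A-C; r-=ax*(r@ax); r/=np.linalg.norm(r); n=np.cross(ax,r); n*= -np.sign(n[2])
  for s in(-.035,.035): print('  roller',z8(A+ax*s+n*.022))
# predicted lip outer edges if seat at (535,-191)
S=np.array([.535,-.191,.070])
for s in(-.058,.058):
  for e in(-.0205,.0205): print('lip inner',s,e,z8(S+ax*s+fw*e), 'posttop',z8(S+ax*s+fw*e-[0,0,.008]))
E
```

```text
0 bar [186. 223.]
0 bar [585. 283.]
  roller [276. 307.]
  roller [481. 339.]
0.003 bar [187. 216.]
0.003 bar [586. 275.]
  roller [278. 300.]
  roller [482. 331.]
lip inner -0.058 -0.0205 [210. 408.] posttop [211. 419.]
lip inner -0.058 0.0205 [231. 310.] posttop [232. 322.]
lip inner 0.058 -0.0205 [533. 458.] posttop [531. 469.]
lip inner 0.058 0.0205 [545. 358.] posttop [543. 370.]
```

```bash
python3 -m pendant '[{"turn":[0,0.004,0],"xyz":[-8.2,0,-0.5],"jaw":-1},{"turn":[0,0,0],"xyz":[0,30,0],"jaw":-1},{"turn":[0,0,0],"xyz":[0,30,0],"jaw":-1},{"turn":[0,0,0],"xyz":[0,0,0],"jaw":-1}]' | grep -E "pos|force"
python3 -m pendant '[{"turn":[0,0,0],"xyz":[0,20,0],"jaw":-1},{"turn":[0,0,0],"xyz":[0,15,0],"jaw":-1},{"turn":[0,0,0],"xyz":[0,0,0],"jaw":-1}]' | grep -E "pos|force"
python3 - <<'E'
from h import *
d=snap('side','side9.png');np.savez('side9.npz',**d)
cv2.imwrite('pics/z9.png',cv2.resize(d['frame'][217:292,232:332,::-1],(800,600),interpolation=cv2.INTER_CUBIC))
to([.5344,-.1927,.0825],70.5)
E
```

```text
position: [0.5333, -0.193, 0.1301]
ft_force: [0.4, -0.2, -3.4]
position: [0.5343, -0.1933, 0.0964]
ft_force: [-0.4, -0.5, -4.4]
t 20.77 p [ 534.6 -193.5   97. ] jaw yaw 70.5 tooly [ 9.0e-04  1.2e-03 -1.0e+00] F [ 0.1  0.8 -5.4] M [-0.04 -0.01  0.02] open 0.278
 shift(start axes) [ 0.7 14.5  0.5] turn [0.0005 0.0001 0.0015]
 shift(final axes) [ 0.7 14.5  0.5] q [-0.07  0.48  0.47  1.86 -0.28  0.86  1.77]
```

View pics/z9.png

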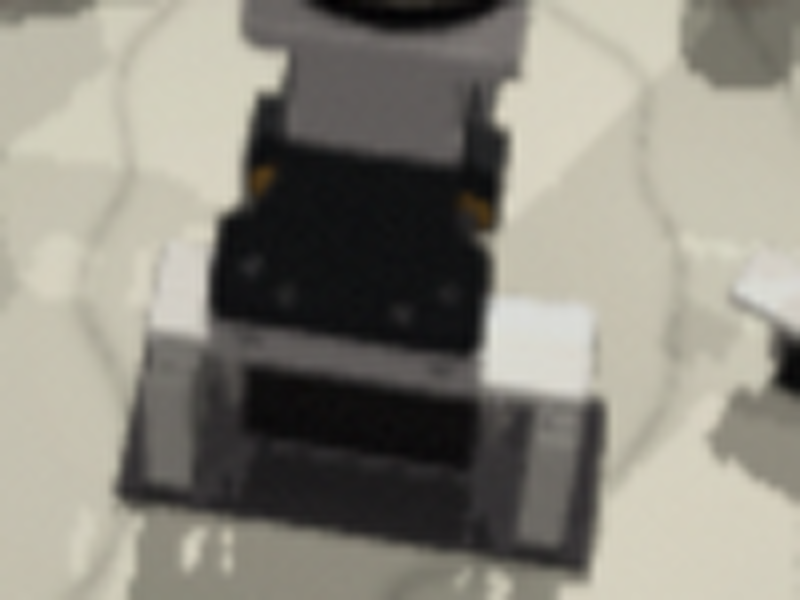

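```bash
python3 -m pendant '[{"turn":[0,0,0],"xyz":[0,4,0],"jaw":-1},{"turn":[0,0,0],"xyz":[0,3,0],"jaw":-1},{"turn":[0,0,0],"xyz":[0,0,0],"jaw":-1}]' | grep -E "pos|force"
python3 -m pendant '[{"turn":[0,0,0],"xyz":[0,1.5,0],"jaw":-1},{"turn":[0,0,0],"xyz":[0,0,0],"jaw":-1}]' | grep -E "pos|force"
```

```text
position: [0.5345, -0.1934, 0.0896]
ft_force: [-0.1, 0.1, -4.6]
position: [0.5345, -0.1934, 0.0881]
ft_force: [0.7, 0.2, -4.1]
```

```bash
python3 -m pendant '[{"turn":[0,0,0],"xyz":[0,2,0],"jaw":-1},{"turn":[0,0,0],"xyz":[0,2,0],"jaw":-1},{"turn":[0,0,0],"xyz":[0,0,0],"jaw":-1}]' | grep -E "pos|force"
python3 -m pendant '[{"turn":[0,0,0],"xyz":[0,0.8,0],"jaw":-1},{"turn":[0,0,0],"xyz":[0,0,0],"jaw":-1}]' | grep -E "pos|force"
```

```text
position: [0.5344, -0.1934, 0.0839]
ft_force: [-0.3, -0.3, -5.7]
position: [0.5346, -0.1934, 0.0833]
ft_force: [0.3, 0.1, -5.6]
```

```bash
python3 -m pendant '[{"turn":[0,0,0],"xyz":[0,0.7,0],"jaw":-1},{"turn":[0,0,0],"xyz":[0,0,0],"jaw":-1}]' | grep -E "pos|force"
python3 - <<'E'
from h import *
to([.5344,-.1927,.0825],70.5)
d=snap('side','side10.png')
cv2.imwrite('pics/z10.png',cv2.resize(d['frame'][217:292,232:332,::-1],(800,600),interpolation=cv2.INTER_CUBIC))
E
```

```text
position: [0.5345, -0.1934, 0.0826]
ft_force: [-1.0, -0.1, -5.0]
t 22.27 p [ 534.5 -193.4   82.6] jaw yaw 70.5 tooly [ 0.001   0.0013 -1.    ] F [-1.  -0.1 -5. ] M [-0.01  0.05  0.01] open 0.275
 shift(start axes) [0.6 0.1 0.4] turn [0.0005 0.0001 0.0016]
 shift(final axes) [0.6 0.1 0.4] q [-0.07  0.5   0.46  1.87 -0.3   0.83  1.78]
```

View pics/z10.png

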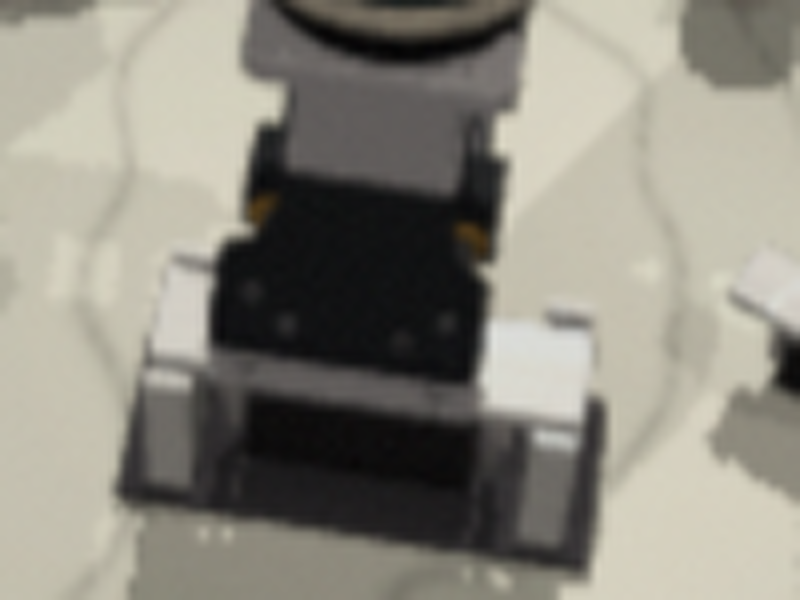

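```bash
python3 -m pendant '[{"turn":[0,0,0],"xyz":[0,0.6,0],"jaw":-1},{"turn":[0,0,0],"xyz":[0,0,0],"jaw":-1}]' | grep -E "pos|force"
python3 -m pendant '[{"turn":[0,0,0],"xyz":[0,0.4,0],"jaw":-1},{"turn":[0,0,0],"xyz":[0,0,0],"jaw":-1}]' | grep -E "pos|force"
```

```text
position: [0.5347, -0.1934, 0.0825]
ft_force: [-2.8, 2.2, 4.3]
position: [0.5346, -0.1934, 0.0825]
ft_force: [-5.5, 2.4, 12.9]
```

Seated at TCP z of 82.5 mm, the same as when I took it. I'll relieve the push, open and withdraw.

```bash
python3 -m pendant '[{"turn":[0,0,0],"xyz":[0,-0.7,0],"jaw":-1},{"turn":[0,0,0],"xyz":[0,0,0],"jaw":1},{"turn":[0,0,0],"xyz":[0,0,0],"jaw":1},{"turn":[0,0,0],"xyz":[0,0,0],"jaw":1},{"turn":[0,0,0],"xyz":[0,0,0],"jaw":1}]'
python3 -m pendant '[{"turn":[0,0,0],"xyz":[0,0,0],"jaw":1},{"turn":[0,0,0],"xyz":[0,0,0],"jaw":1},{"turn":[0,0,0],"xyz":[0,0,0],"jaw":1},{"turn":[0,0,0],"xyz":[0,0,0],"jaw":1}]'
```

```text
time_s: 23.45
position: [0.5346, -0.1934, 0.0823]
ee_rot: [-1.351, -0.956, 0.954]
ft_force: [0.1, -0.7, -0.1]
opening: 0.662
time_s: 23.95
position: [0.5346, -0.1934, 0.0823]
ee_rot: [-1.351, -0.956, 0.954]
ft_force: [0.0, -0.1, -0.2]
opening: 0.996
```

```bash
python3 -m pendant '[{"turn":[0,0,0],"xyz":[0,-25,0],"jaw":1},{"turn":[0,0,0],"xyz":[0,-50,0],"jaw":1},{"turn":[0,0,0],"xyz":[0,-50,0],"jaw":1},{"turn":[0,0,0],"xyz":[55,0,0],"jaw":1},{"turn":[0,0,0],"xyz":[55,0,0],"jaw":1}]' | grep -E "pos|force"
python3 -m pendant '[{"turn":[0,0,0],"xyz":[55,0,30],"jaw":1},{"turn":[0,0,0],"xyz":[0,0,50],"jaw":1},{"turn":[0,0,0],"xyz":[0,0,50],"jaw":1},{"turn":[0,0,0],"xyz":[0,0,0],"jaw":1}]' | grep -E "pos|force"
python3 - <<'E'
from h import *
d=snap('side','side11.png');e=snap('top','top11.png')
c=lambda f,x,y,w,h:cv2.resize(f['frame'][y:y+h,x:x+w,::-1],(400,300),interpolation=cv2.INTER_CUBIC)
cv2.imwrite('pics/z11.png',cv2.vconcat([cv2.hconcat([c(d,238,232,80,60),c(d,224,130,80,60)]),cv2.hconcat([c(e,272,166,80,60),c(e,162,158,80,60)])]))
E
```

```text
position: [0.5717, -0.0888, 0.2083]
ft_force: [1.5, -1.0, -0.3]
position: [0.4648, 0.0065, 0.2078]
ft_force: [0.8, -0.6, 1.0]
```

View pics/z11.png

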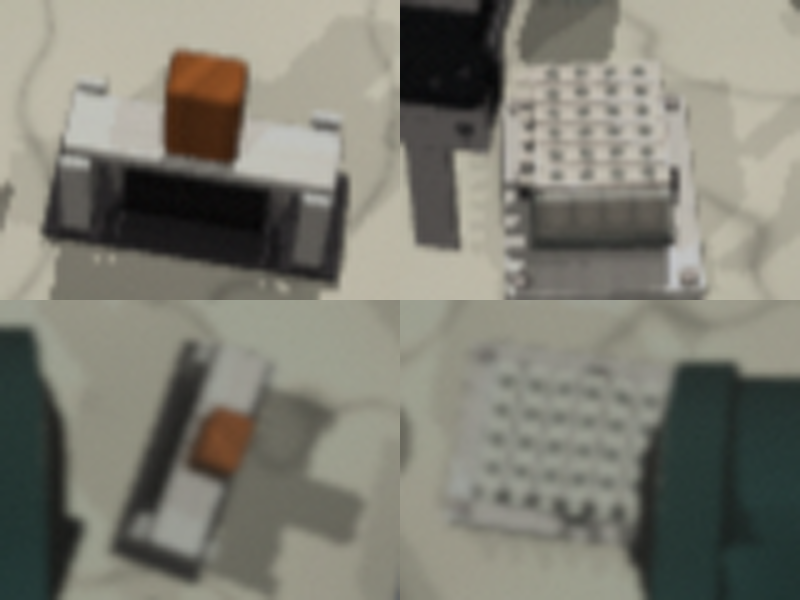

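View pics/side11.png

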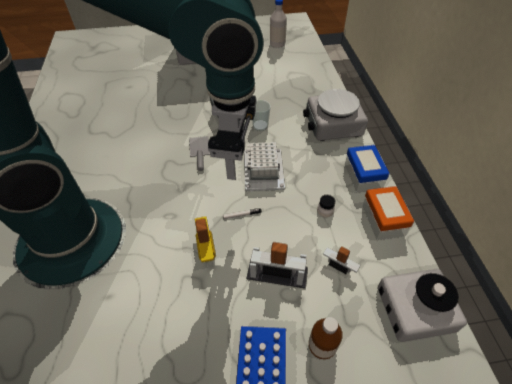

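The roller sits upright between its lips at (278,265) in the side view. The sheet is evenly lower, by about 4 zoomed pixels at both ends, and the bystanders have not moved. I'll hand it in.

```bash
python3 -c "
from bench import bot
print(bot.sign_off())"
```

```text
the job is handed in; nothing more can be done
None
```

I rolled the cap strips from one end of the plate to the other, hung the roller back in its rest, let go and handed the job in at about 25 s.

- **Pressing force:** readings along the pass, after allowing for the roller's weight, were about 10.2 to 14.8 N, far below 30 N. These are readings between moves, noisy by about 0.7 N, so brief peaks or dips in between went unseen. I corrected a slight sideways lean at the start and trimmed it as I went.
- **Strips:** the roller height fell steadily by about 3 mm along the plate, which fits a lean of about 1.8° with every strip on its stop. The pictures show the sheet evenly lower at both ends. I could not read the strip positions directly.
- **Roller in its rest:** it seated at the same height as when I took it. The final pictures show it upright between the lips, with the gripper clear.
- **Bystanders:** none looks moved in the last side view.
- **One disagreement:** my camera estimates of the rest position differed by 2 to 4 mm. I aimed between them, and the bar went in without touching the lips.

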